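# Mount the mini pegboard in its clamp and snug the thumbscrew

## Robot

A 6-joint arm with a two-finger parallel gripper is mounted at the origin on the work surface. World frame = base frame: x ahead of the robot, y to its left, z up, the work surface at z = 0. Lengths are in m, angles in rad, forces in N, time in s.
With the tool pointing down it reaches from about 0.225 to 0.725 m from the base axis. Payload 3.1 kg.
Tool frame: the origin (TCP) lies at the very end of the fingers, on their centre line; the grasp point (between the pads) lies 19 mm behind it (ctrl.grasp_offset is the distance from the TCP to the grasp point, in m); z points along the fingers, y is the line along which they close (so a half turn about z gives the same grasp; the last joint's range is limited). The gripper opens to 85 mm and grips with 20 to 120 N. Pads are 22 mm wide; open, the fingers measure 114 mm over their backs; the gripper's body (76 mm by 85 mm) begins 54 mm behind the grasp point. The pads swing forward as they close: fully open they stand 13 mm farther back than shut.
Start: joints at [-1.328, 0.048, 0.099, 1.622, 0, 1.443], TCP at [0.19, -0.489, 0.231] pointing down, gripper open.
Joint ranges: [-2.91, 2.91], [-0.99, 1.94], [-1.21, 1.42], [-2.12, 2.29], [-1.49, 1.47], [-3.14, 3.14]. Speed limits (rad/s): [2.79, 2.79, 3.14, 3.14, 3.14, 3.14].

## Interface

Orientations are given as a unit quaternion [x, y, z, w].
In Python, from rig import ctrl gives the robot as it stands. Calls block until the motion is done:
- ctrl.goto(position, orientation): joint-space move of the TCP to a pose.
- ctrl.move_l(position, rate=0.15, orientation=None): straight line of the TCP; orientation=None keeps the orientation; rate is the mean speed in m/s.
- ctrl.set_joints(angles): joint-space move.
- ctrl.command_gripper(opening, effort=None): finger opening in m; effort is the grip in N (None keeps the last); returns when the fingers have stopped.
- ctrl.wait(seconds).
- ctrl.solve_ik(position, orientation): joint angles nearest the present ones, or None.
- ctrl.read_camera(name): name is "side" or "top" or "wrist"; returns (picture, depth): 400x640x3 uint8, blue, green, red; 400x640 float32, m along the optical axis (not along the pixel's ray), 0 where there is no reading.
- ctrl.camera_params(name): a dict with "camera_matrix" (3x3 intrinsics, pixels), "extrinsics" (4x4, takes a point from camera to world coordinates); the wrist camera has in their place "hand_eye" (4x4, takes a point from camera to tool coordinates, whose origin is the TCP and whose axes are the flange's). Camera axes: x right, y down, z forward; pixel columns grow to the right and rows downward; lengths in m; the calibration is good to about 2 mm. A picture is of the moment at which its call begins: read the wrist's pose just before it. camera_params takes no time and is no camera call.
A pose or a line that the arm cannot do raises ctrl.IKError and nothing moves.
- ctrl.hand_in(): hands the job in; it is judged then, once.
Trained networks look in the newest picture that a camera, given by its name, has taken for a name from the list of things; names that differ only in an ending like _2 or _b are one class to them, and where a whole thing is asked for, a point or a joint stands for the part that bears it (a point fixed in the world has none). Each returns a list of dicts, best first, with "score" (0 to 1); they miss things now and then, are a little off and sometimes report something else, mostly with a low value. They report only what shows in the picture. A call takes as long as a camera call. They do not tell look-alikes from the thing itself.
- ctrl.regions_of(camera, name): "pixels" (400x640 bool, what is visible of it).
- ctrl.tip_of(camera, name): "centre" ([x, y, z] in m, in world coordinates, good to about 4 mm: a listed point, or the origin of a listed thing).
Readings, each from a call of its own:
- ctrl.read_time(): time.
- ctrl.read_q(): joint angles.
- ctrl.read_joint_vel(): joint speeds.
- ctrl.read_joint_torque(): joint torques, N m.
- ctrl.read_position(): TCP position.
- ctrl.read_eef_rot(): TCP orientation.
- ctrl.read_wrist_force(): force on the tool from outside, world axes, zero at the start.
- ctrl.read_ft_torque(): the same for the moment, N m.
- ctrl.read_gripper_width(): finger opening in m.
- ctrl.read_grip_force(): force on a finger pad.
Only numpy, scipy, OpenCV 4.12 (cv2) and the standard library are available. Lean on these libraries where they do the work, as an engineer would, in place of code of your own. Each camera call takes 0.05 s, during which the arm holds its last target. There are 200 camera calls.

## Task

Slide the foot of the little birch pegboard fully home into the aluminium clamp on the dresser, until its end meets the clamp's stop, and let go of it. Then turn the knurled thumbscrew clockwise by its cross pin or head until you feel it bear on the foot, and stop there: finger-tight, so that it grips the foot by itself, never forced. Leave the pegboard standing upright and the other things where they are.

Things in the scene. Friction and masses are not known exactly. Their poses are not given: they have to be found in the camera images.
- pegboard: Loose birch pegboard, 0.3 kg: upright board 12 thick (x) x 140 wide (y) x 118 tall mm, standing on its lower edge and on a flat foot 36 wide (y) x 12 thick mm that runs along x from 50 mm behind the board to 150 mm ahead. Four pegs, 8 mm thick, stick out 26 mm from the -x face at y = +-46 mm, heights 48 and 85 mm. Origin: on the underside below the middle of the board; z up.
- board_top (a point): Middle of the board's top edge, 118 mm above the dresser. Here the board can be pinched from above across its 12 mm (along pegboard x) and slid along the dresser without lifting.
- foot_end (a point): Middle of the end face of the foot's long arm, 6 mm above the dresser (pegboard frame: x = 150, y = 0, z = 6 mm).
- clamp: Fixed aluminium clamp with the steel thumbscrew. Origin: on the screw's vertical axis, 0 to 3 mm above the dresser (varies); z up; +x is the way the foot goes in, the mouth faces -x. Slot 40 mm wide (y), open to the dresser, between cheeks from x = -26 to the stop at x = 30 mm; a bridge (x = -18 to 26, z = 30 to 42 mm) covers it. Foot home: axes parallel, board 120 mm before the screw axis.
- clamp_mouth (a point): Middle of the slot's mouth (clamp frame: x = -26, y = 0, z = 6 mm). From here the cheeks flare outward to about 60 mm apart at x = -49 mm to lead the foot in.
- clamp_stop (a point): Middle of the stop face in the slot (clamp frame: x = 30, y = 0, z = 6 mm): foot_end meets it when the foot is home.
- clamp_axis (a point): On the screw axis, 67 mm above the clamp's origin, about the middle of the thumbscrew's round knurled head (26 mm across, 18 mm high), which really starts 62 to 70 mm above it. Clockwise from above drives the screw down 12 mm a turn (1.9 mm a radian). A tommy pin, 8 mm thick, goes through the head 2 mm above its middle. Under the head is a boss 22 mm across, its top 48 mm above the origin.
- pin_end (a point): End of one arm of the tommy pin, 45 mm from the screw axis; the other arm points the opposite way, just as long. Turn the screw by pushing an arm sideways round the axis (free, 2 to 4 N at 35 mm), or by pinching an arm or the knurled head. The pin starts at any yaw, its centre line 64 to 75 mm above the dresser; it ends about 63 mm up.
- clamp_bore (a point): On the screw axis, 12 mm above the clamp's origin, near where the sprung tip (22 mm across) meets the foot. Its start height is unknown: 0.9 to 6.2 rad of free turning bring it to touch. Then its force on the foot climbs about 70 N a radian and the push at the pin with it: stopping at about 8 N of push (35 mm out) leaves a firm 20 N; past 55 N (some 15 N of push) it is forced. It stays where it is left.
- bottle: Bystander: frosted glass lotion pump bottle, 64 mm across, 172 mm tall, origin under its middle.
- bowl: Bystander: matte black ceramic bowl, 110 mm across, 45 mm high, origin under its middle.
- earring_stand: Bystander: hard silicone T-shaped earring stand, base 72 mm across, bar 100 mm long, 80 mm tall, origin under its middle.
- lamp: Bystander: small aluminium lamp, base 110 mm and shade 120 mm across, 280 mm tall, origin under its middle.
There are look-alikes about, which are no part of the job. What is shaped like the pegboard but blue is not meant. Leave any purple look-alike of the clamp alone.

How it is judged:
On the way, in this order (a step that is already met when the one before it is completed fails the run):
1. the foot is fully home in the clamp (its end within 4 mm of the stop), released by the fingers and not yet clamped (x of foot_end in the frame of clamp above 0.026 m and angle between the x axis of pegboard and the x axis of clamp, either way round below 0.12 rad and contact force between the fingers and pegboard below 0.3 N and contact force between pegboard and clamp below 6 N), for 0.1 s.
2. the thumbscrew bears on the foot (contact force between pegboard and clamp above 8 N and contact force between the fingers and pegboard below 0.3 N), for 0.2 s.
At the end, for the whole second after the job is handed in: The foot's end is within 4 mm of the stop, in line with the slot within 0.12 rad, the pegboard upright within 0.06 rad and at rest, and the clamp by itself bears on the foot with more than 8 N (x of foot_end in the frame of clamp above 0.026 m and angle between the x axis of pegboard and the x axis of clamp, either way round below 0.12 rad and angle between pegboard's own z axis and vertical below 0.06 rad and contact force between pegboard and clamp above 8 N and linear speed of pegboard below 0.01 m/s); the robot touches nothing.
It fails at once if the screw is forced: more than 55 N between clamp and pegboard (contact force between pegboard and clamp above 55 N).
It fails at once if the pegboard is tipped by more than 0.35 rad (angle between pegboard's own z axis and vertical above 0.35 rad).
It fails at once if a bystander is moved by more than 20 mm (distance of any of bottle, bowl, earring_stand, lamp from where it was at the start of the episode above 0.02 m).
It also fails if it takes over 72 s, if anything falls off the work surface, if the arm or the gripper's body presses on something with over 40 N, if the wrist force passes 120 N, or if a joint passes its speed limit or range.

## Working session

There is one attempt and no reset: what is moved stays moved. The work goes in short steps, each a Python script; the robot and the scene stay as the last script left them, time stands still between calls to the robot, and variables do not carry over. Pictures are saved under pics/ and viewed, at most 10 in all, crops included, and the job is handed in when it is done.

```bash
mkdir -p pics; ls
python3 - <<'E'
from rig import ctrl
import cv2,numpy as np
for c in("top","side"):
    im,d=ctrl.read_camera(c); cv2.imwrite(f"pics/{c}0.png",im); np.save(f"{c}0.npy",d)
    for n in("pegboard","clamp","board_top","foot_end","clamp_axis","clamp_mouth","clamp_stop","pin_end","bottle","bowl","earring_stand","lamp"):
        print(c,n,[(np.round(r["centre"],3).tolist(),round(r["score"],2)) for r in ctrl.tip_of(c,n)])
print(ctrl.read_time(),ctrl.read_eef_rot())
E
```

```text
pics
top pegboard [([0.465, 0.265, 0.002], 0.97)]
top clamp [([0.524, -0.147, 0.001], 0.62), ([0.31, -0.382, 0.005], 0.56)]
top board_top [([0.463, 0.268, 0.116], 0.92), ([0.552, 0.131, 0.12], 0.69)]
top foot_end [([0.381, 0.394, 0.006], 0.93), ([0.534, -0.016, 0.006], 0.81)]
top clamp_axis [([0.314, -0.378, 0.07], 0.86), ([0.522, -0.14, 0.066], 0.6)]
top clamp_mouth [([0.52, -0.119, 0.007], 0.63), ([0.315, -0.353, 0.009], 0.61)]
top clamp_stop [([0.524, -0.175, 0.008], 0.84), ([0.308, -0.412, 0.009], 0.61)]
top pin_end [([0.307, -0.426, 0.071], 0.8), ([0.522, -0.189, 0.072], 0.66), ([0.551, 0.129, 0.119], 0.51), ([0.519, -0.147, 0.016], 0.41)]
top bottle [([0.508, -0.348, 0.001], 0.77), ([0.52, -0.14, 0.065], 0.69), ([0.518, -0.148, 0.017], 0.67)]
top bowl [([0.794, -0.088, -0.003], 0.61)]
top earring_stand [([0.345, -0.201, 0.004], 0.59), ([0.524, -0.145, 0.004], 0.36)]
top lamp [([0.698, -0.313, -0.0], 0.55)]
side pegboard [([0.554, 0.133, 0.003], 0.67), ([0.467, 0.262, 0.001], 0.67)]
side clamp [([0.311, -0.38, 0.002], 0.98), ([0.519, -0.142, 0.003], 0.87), ([0.537, -0.013, 0.006], 0.54)]
side board_top [([0.458, 0.269, 0.114], 0.95), ([0.551, 0.134, 0.116], 0.9)]
side foot_end [([0.536, -0.015, 0.005], 0.56)]
side clamp_axis [([0.523, -0.141, 0.07], 0.84), ([0.311, -0.381, 0.07], 0.77)]
side clamp_mouth [([0.523, -0.121, 0.006], 0.63), ([0.313, -0.352, 0.008], 0.58)]
side clamp_stop [([0.527, -0.174, 0.004], 0.96), ([0.31, -0.407, 0.012], 0.77)]
side pin_end [([0.522, -0.189, 0.068], 0.68), ([0.31, -0.422, 0.077], 0.56)]
side bottle [([0.511, -0.345, -0.002], 0.82)]
side bowl [([0.794, -0.087, 0.0], 0.79)]
side earring_stand [([0.34, -0.201, 0.001], 0.6)]
side lamp [([0.704, -0.313, -0.002], 0.82)]
1.3 [ 9.82863199e-01  1.84336462e-01 -6.19100692e-06  9.12584652e-06]
```

View pics/top0.png

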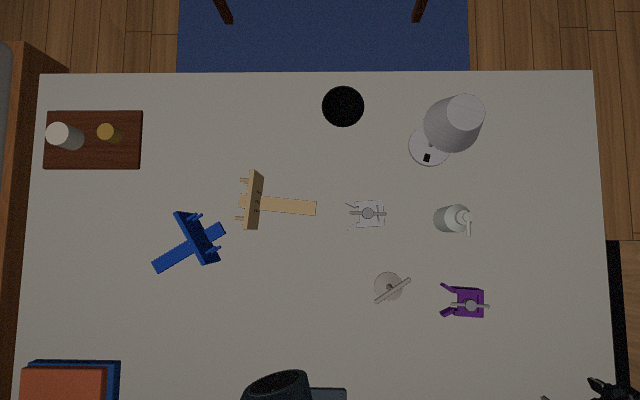

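View pics/side0.png

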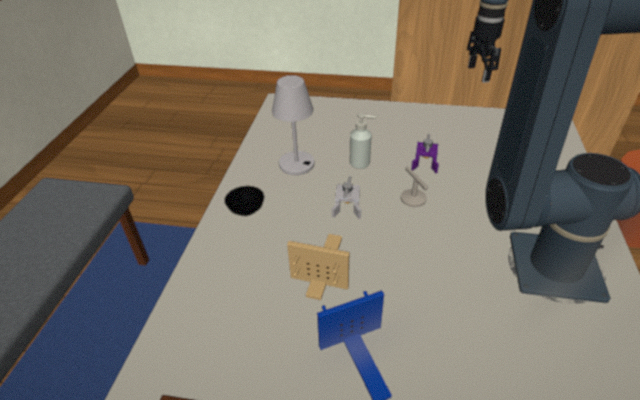

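Candidates in the top picture: the pegboard is either birch (255,200) or blue (200,243), so birch. The clamp is either aluminium (368,213) or purple (468,302), so aluminium. I'll check this from close by with the wrist camera.

```bash
cat > h.py <<'E'
from rig import ctrl
import numpy as np, cv2
from scipy.spatial.transform import Rotation as R
def quat(psi):  # tool down, closing line along yaw psi
    a=(psi+np.pi/2)/2
    return [np.cos(a),np.sin(a),0,0]
def shot(name,save):
    p=np.array(ctrl.read_position()); q=ctrl.read_eef_rot()
    im,d=ctrl.read_camera(name); cp=ctrl.camera_params(name); K=np.array(cp["camera_matrix"])
    if name=="wrist":
        T=np.eye(4);T[:3,:3]=R.from_quat(q).as_matrix();T[:3,3]=p;T=T@np.array(cp["hand_eye"])
    else: T=np.array(cp["extrinsics"])
    cv2.imwrite(f"pics/{save}.png",im)
    v,u=np.mgrid[:400,:640]
    P=np.stack([(u-K[0,2])/K[0,0]*d,(v-K[1,2])/K[1,1]*d,d],-1)@T[:3,:3].T+T[:3,3]
    P[d==0]=np.nan
    np.savez(f"{save}.npz",im=im,P=P)
    return im,P
def tips(c,*ns):
    for n in ns: print(c,n,[(np.round(r["centre"],4).tolist(),round(r["score"],2)) for r in ctrl.tip_of(c,n)])
E
python3 - <<'E'
from h import *
psi=np.radians(-97)
ctrl.goto([0.50,-0.07,0.30],quat(psi))
shot("wrist","w1"); tips("wrist","pegboard","clamp","clamp_mouth","clamp_stop","clamp_axis","foot_end","board_top","pin_end")
print(ctrl.camera_params("wrist")["hand_eye"],ctrl.read_time(),ctrl.read_q())
E
```

```text
wrist pegboard [([0.5531, 0.1348, -0.0003], 0.97), ([0.4639, 0.264, 0.0011], 0.7)]
wrist clamp [([0.5216, -0.1499, -0.0016], 0.79), ([0.313, -0.381, 0.0007], 0.72)]
wrist clamp_mouth [([0.5207, -0.114, 0.0044], 0.96), ([0.3073, -0.3538, 0.0062], 0.71)]
wrist clamp_stop [([0.5255, -0.1771, 0.0044], 0.62), ([0.3085, -0.4091, 0.0074], 0.62)]
wrist clamp_axis [([0.3101, -0.3806, 0.0689], 0.89), ([0.5224, -0.1421, 0.0664], 0.6)]
wrist foot_end [([0.3833, 0.395, 0.0089], 0.86), ([0.5359, -0.0192, 0.0049], 0.57)]
wrist board_top [([0.5582, 0.1335, 0.1169], 0.9), ([0.4662, 0.2718, 0.1163], 0.87)]
wrist pin_end [([0.3085, -0.4249, 0.0706], 0.96), ([0.5249, -0.1882, 0.0662], 0.75), ([0.5355, -0.0188, 0.0033], 0.34)]
[[-1.09467058e-03 -9.60406301e-01 -2.78601038e-01  7.07711082e-02]
 [ 9.99998439e-01 -6.64867227e-04 -1.63720205e-03 -9.48324545e-04]
 [ 1.38714647e-03 -2.78602396e-01  9.60405529e-01 -1.42001051e-01]
 [ 0.00000000e+00  0.00000000e+00  0.00000000e+00  1.00000000e+00]] 3.65 [-2.72422971e-01  2.50328691e-02  2.13693011e-01  1.75950280e+00
  3.33792007e-05  2.99176012e+00]
```

View pics/w1.png

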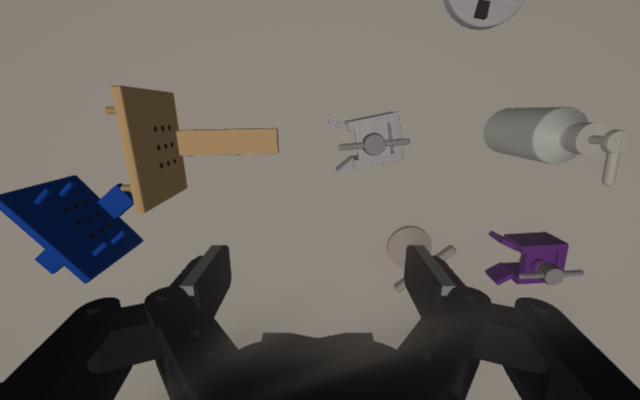

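The wrist view confirms the choice: birch board at (150,145) with its foot ending at (278,140), and the grey clamp at (375,143) with its mouth facing the foot. The purple clamp (545,262) and blue board (70,230) are the look-alikes. Next I'll refine the axes from the point clouds.

Run:
```python
from h import *
shot("top","t1")
def rect(Q,n):
    (c,(w,h),a)=cv2.minAreaRect((Q[:,:2]*1000).astype(np.float32)); print(n,len(Q),np.round(c,1),round(w,1),round(h,1),round(a,1),'z',np.round(np.percentile(Q[:,2],[5,50,95]),4))
for s in("w1","t1"):
    z=np.load(s+".npz");P=z["P"];im=z["im"].astype(int)
    birch=(im[...,2]-im[...,0]>35)
    foot=birch&(P[...,2]>0.006)&(P[...,2]<0.018)&(abs(P[...,0]-.54)<.06)&(P[...,1]>-.05)&(P[...,1]<.10)
    k=cv2.morphologyEx(foot.astype(np.uint8),cv2.MORPH_OPEN,np.ones((3,3)))>0
    Q=P[k]; rect(Q,s+" foot")
    f=np.polyfit(Q[:,1],Q[:,0],1); print('  foot dir yaw',np.degrees(np.arctan2(-1,-f[0])), 'x at y=0',f[1])
    bt=birch&(P[...,2]>0.110)&(P[...,0]>.42)&(P[...,1]<.2)
    rect(P[bt],s+" boardtop")
    cl=(abs(P[...,0]-.522)<.06)&(abs(P[...,1]+.14)<.07)
    for lo,hi,n in((.034,.048,"bridge"),(.060,.085,"head/pin"),(.012,.048,"body")):
        m=cl&(P[...,2]>lo)&(P[...,2]<hi)
        m=cv2.morphologyEx(m.astype(np.uint8),cv2.MORPH_OPEN,np.ones((2,2)))>0
        if m.sum()>10: rect(P[m],s+" "+n)
im=np.load("w1.npz")["im"][90:190,300:430]; a=cv2.resize(im,None,fx=5,fy=5,interpolation=cv2.INTER_CUBIC)
cv2.imwrite("pics/crop1.png",a)
```

```text
w1 foot 1973 [543.3  42.9] 117.0 35.5 84.0 z [0.0101 0.0114 0.0128]
  foot dir yaw -95.64209240817513 x at y=0 0.5393559188754159
w1 boardtop 1306 [552.4 133.1] 12.9 138.5 84.3 z [0.1161 0.1175 0.1188]
w1 bridge 1688 [nan nan] 0.0 0.0 0.0 z [nan nan nan]
w1 head/pin 716 [ 518.  -154.7] 110.6 30.0 80.9 z [nan nan nan]
w1 body 2080 [ 520.9 -146.7] 84.9 101.0 7.3 z [nan nan nan]Traceback (most recent call last):
  File "<stdin>", line 10, in <module>
  File "<stdin>", line 4, in rect
    return _quantile_unchecked(
        a, q, axis, out, overwrite_input, method, keepdims, weights)
    return _ureduce(a,
                    func=_quantile_ureduce_func,
    ...<5 lines>...
                    overwrite_input=overwrite_input,
                    method=method)
    r = func(a, **kwargs)
    result = _quantile(arr,
                       quantiles=q,
    ...<2 lines>...
                       out=out,
                       weights=wgt)
    slices_having_nans = np.isnan(arr[-1, ...])
                                  ~~~^^^^^^^^^
IndexError: index -1 is out of bounds for axis 0 with size 0
```

```bash
cat > m.py <<'E'
from h import *
def rect(Q,n):
    if len(Q)<10: print(n,len(Q)); return
    (c,(w,h),a)=cv2.minAreaRect((Q[:,:2]*1000).astype(np.float32)); print(n,len(Q),np.round(c,1),round(w,1),round(h,1),round(a,1),'z',np.round(np.percentile(Q[:,2],[5,50,95]),4))
def clamp(s):
    P=np.load(s+".npz")["P"]
    cl=(abs(P[...,0]-.522)<.06)&(abs(P[...,1]+.14)<.07)
    for lo,hi,n in((.036,.048,"bridge"),(.064,.090,"head/pin"),(.015,.048,"body")):
        m=cl&(P[...,2]>lo)&(P[...,2]<hi)
        m=cv2.morphologyEx(m.astype(np.uint8),cv2.MORPH_OPEN,np.ones((3,3)))>0
        rect(P[m&np.isfinite(P[...,2])],s+" "+n)
E
python3 - <<'E'
from m import *
psi=np.radians(84.2)
ctrl.goto([0.575,-0.12,0.23],quat(psi))
shot("wrist","w2"); tips("wrist","clamp_mouth","clamp_stop","clamp_axis","clamp","pin_end")
clamp("w2")
im=np.load("w2.npz")["im"]; print(ctrl.read_q(),ctrl.read_time())
E
```

```text
wrist clamp_mouth [([0.522, -0.1171, 0.0024], 0.94)]
wrist clamp_stop [([0.5241, -0.1752, 0.0061], 0.87)]
wrist clamp_axis [([0.5206, -0.1427, 0.0674], 0.78)]
wrist clamp [([0.5229, -0.1485, -0.0016], 0.75)]
wrist pin_end [([0.5222, -0.1852, 0.0678], 0.94)]
w2 bridge 2470 [ 522.8 -150.9] 63.9 68.1 4.1 z [0.04   0.0413 0.0425]
w2 head/pin 1062 [ 522.3 -142.8] 87.0 25.5 75.5 z [0.0695 0.0736 0.076 ]
w2 body 2947 [ 521.8 -138.6] 76.0 92.6 4.1 z [0.0288 0.0411 0.0424]
[-3.19854225e-01  2.13253314e-01  2.78552246e-01  1.63604303e+00
 -2.43552089e-05 -2.18612124e-01] 6.7083
```

View pics/w2.png

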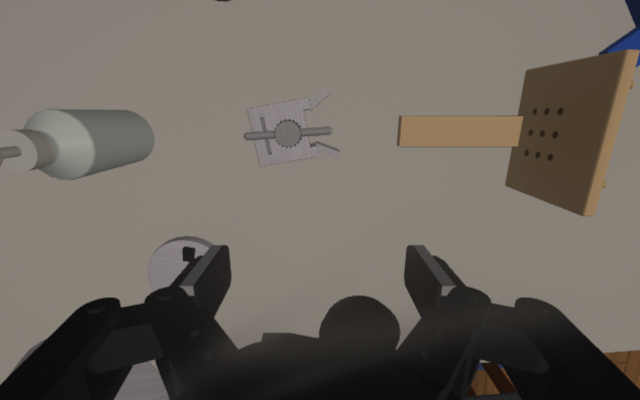

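The crop of the clamp at (288,133) shows a pin running along its slot and flares at (320,100) and (325,150). The foot of the birch board ends at (400,131). Now I'll grasp the board and slide it to just before the mouth.

```bash
cat >> h.py <<'E'
YC=np.radians(94.1); uc=-np.array([np.cos(YC),np.sin(YC)]); A=np.array([0.5222,-0.1426])
def st(): print(np.round(ctrl.read_position(),4),np.round(ctrl.read_wrist_force(),1),np.round(ctrl.read_ft_torque(),2),round(ctrl.read_gripper_width(),4),np.round(ctrl.read_grip_force(),1),ctrl.read_time())
E
python3 - <<'E'
from h import *
q=quat(np.radians(84.2)); B=[0.5524,0.1331]
ctrl.goto([*B,0.20],q); ctrl.move_l([*B,0.086],0.12); st()
ctrl.command_gripper(0.008,50); st()
z=ctrl.read_position()[2]
p=A-0.215*uc; ctrl.move_l([*p,z],0.06,quat(YC)); st()
shot("wrist","w3");tips("wrist","foot_end","clamp_mouth","clamp_axis","board_top")
E
```

```text
[0.5532 0.1331 0.0871] [ 0.3  0.5 -0.8] [ 0.01  0.02 -0.06] 0.0854 0.0 8.8083
[0.5524 0.1328 0.0861] [-0.2 -2.3  0.6] [-0.17 -0.04  0.01] 0.0118 51.7 9.4667
[0.5065 0.0717 0.086 ] [-1.1  0.2  0.9] [ 0.17  0.16 -0.07] 0.0113 51.6 10.8917
wrist foot_end [([0.5184, -0.0808, 0.0043], 0.57)]
wrist clamp_mouth []
wrist clamp_axis [([0.5227, -0.1463, 0.0026], 0.47)]
wrist board_top [([0.5075, 0.073, 0.1176], 0.86)]
```

View pics/w3.png

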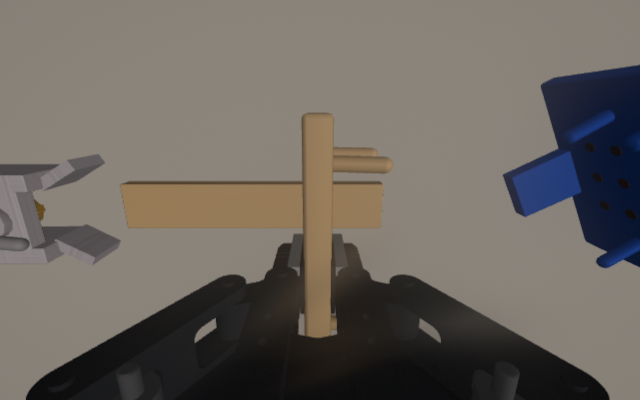

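The foot end (123,205) points at the clamp's mouth, and the flares sit at (80,170) and (90,243). I'll check the lateral offset with the same cloud.

Run:
```python
from h import *
z=np.load("w3.npz");P=z["P"];im=z["im"].astype(int)
n=np.array([-uc[1],uc[0]])
X=(P[...,:2]-A)@uc; Y=(P[...,:2]-A)@n; Z=P[...,2]
birch=(im[...,2]-im[...,0]>35)
f=birch&(Z>.006)&(Z<.018)
for x in np.arange(-200,-60,20):
    m=f&(abs(X-x/1e3)<.005)
    if m.sum()>20: print("foot",x,np.round(np.percentile(Y[m],[1,50,99])*1e3,1),m.sum())
print("foot end",np.nanpercentile(X[f],99.5))
c=~birch&(Z>.012)&(Z<.055)&(X>-.06)&(X<.03)
for x in np.arange(-52,20,6):
    m=c&(abs(X-x/1e3)<.003)
    if m.sum()>20:
        y=np.sort(Y[m])*1e3; g=np.argmax(np.diff(y)); print("clamp",x,y[[0,g,g+1,-1]].round(1),np.nanmedian(Z[m]).round(3),m.sum())
```

```text
foot -200 [-18.   -1.8  16.7] 550
foot -180 [-18.1  -1.3  16.9] 562
foot -160 [-18.2  -1.1  16.7] 570
foot -140 [-18.2  -1.3  16.7] 567
foot -120 [-18.1  -1.   16.6] 562
foot -100 [-18.2  -1.5  16.7] 564
foot -80 [-18.1  -1.4  16.7] 562
foot end -0.06730371119169706
clamp -52 [-36.7 -32.2  30.9  35.7] 0.022 159
clamp -46 [-39.9 -28.7  28.2  40.3] 0.025 579
clamp -40 [-37.2 -25.2  24.3  37.2] 0.028 420
clamp -34 [-33.9 -21.8  21.   33.6] 0.028 402
clamp -28 [-32.1 -18.4  18.   31.4] 0.029 822
clamp -22 [-32.3  -5.7  18.1  32.2] 0.038 658
clamp -16 [-32.2  31.1  31.5  31.5] 0.039 1647
clamp -10 [-32.2  11.5  19.4  31.3] 0.041 872
clamp -4 [-32.2 -31.7 -17.9  31.4] 0.041 271
clamp 2 [-32.2 -31.7  19.5  31.2] 0.041 146
clamp 8 [-32.1 -31.7  23.4  31.4] 0.04 50
```

Aligned to within 0.5 mm. Inserting with force watching.

Run:
```python
from h import *
n=np.array([-uc[1],uc[0]])
p0=np.array(ctrl.read_position()); z=p0[2]; p=p0[:2]+0.0003*n
f0=np.array(ctrl.read_wrist_force())[:2]
go=lambda s,r: ctrl.move_l([*(p+s*uc),z],r)
go(0.04,.08); st(); 
s=0.04
while s<0.104:
    s+=0.008 if s<0.086 else 0.0015
    go(s,.06); F=np.array(ctrl.read_wrist_force())[:2]-f0
    print(round(s,4),np.round([F@uc,F@n],1))
    if F@uc<-7 or abs(F@n)>12: break
st(); shot("wrist","w4")
```

```text
[0.5101 0.0303 0.0862] [ 0.4 -2.1  0.2] [-0.31 -0.06 -0.03] 0.0113 51.5 11.7917
0.048 [-0.1  1.1]
0.056 [0.5 2.3]
0.064 [0.3 1. ]
0.072 [0.7 1.3]
0.08 [0.4 1.8]
0.088 [0.7 1.3]
0.0895 [-1.2  1.1]
0.091 [-2.2  0.9]
0.0925 [-1.6  1.3]
0.094 [-1.9  2.8]
0.0955 [-1.8  1.7]
0.097 [-2.2  2.3]
0.0985 [-6.4  0.7]
0.1 [-10.5   1.6]
[ 0.5138 -0.0253  0.0866] [-0.3  9.7  1.8] [1.7  0.21 0.  ] 0.0114 51.9 15.4917
```

Run:
```python
from h import *
p=np.array(ctrl.read_position())
ctrl.move_l([*(p[:2]-0.0015*uc),p[2]],.03); st()
ctrl.command_gripper(0.05); st()
ctrl.move_l([p[0],p[1],0.2],.15)
# view clamp and foot
ctrl.goto([0.575,-0.10,0.23],quat(YC))
shot("wrist","w5"); tips("wrist","foot_end","clamp_stop","clamp_axis","pin_end","board_top","pegboard")
from m import clamp; clamp("w5")
z=np.load("w5.npz");P=z["P"];im=z["im"].astype(int)
n=np.array([-uc[1],uc[0]]);X=(P[...,:2]-A)@uc; Y=(P[...,:2]-A)@n; Z=P[...,2]
m=(Z>.064)&(Z<.09)&(np.hypot(X,Y)<.055)
r=np.hypot(X,Y); far=m&(r>.018)
print("pin pts",far.sum(),"pin z",np.nanpercentile(Z[far],[10,50,90]).round(4),"angles",np.unique(np.round(np.degrees(np.arctan2(Y[far],X[far]))/5)*5,return_counts=True))
hd=m&(r<.014);print("head z",np.nanpercentile(Z[hd],[10,50,90]).round(4),"rmax",np.nanpercentile(r[far],99))
b=(im[...,2]-im[...,0]>35)&(Z>.108)&(Z<.125);print("board top X",np.nanpercentile(X[b],[2,50,98]).round(4),np.nanpercentile(Y[b],[2,50,98]).round(4))
```

```text
[ 0.5136 -0.0241  0.0862] [ 0.3  0.9 -3.7] [ 0.21 -0.24  0.06] 0.0116 51.1 15.8333
[ 0.5139 -0.024   0.087 ] [ 0.  -0.2  0.1] [-0.01  0.01  0.01] 0.0499 0.0 16.2917
wrist foot_end []
wrist clamp_stop [([0.5291, -0.1763, 0.0063], 0.87)]
wrist clamp_axis [([0.5211, -0.1396, 0.0676], 0.63)]
wrist pin_end [([0.5236, -0.1883, 0.0685], 0.61)]
wrist board_top [([0.5157, -0.0261, 0.1183], 0.64)]
wrist pegboard [([0.4606, 0.264, -0.0017], 0.75), ([0.5106, -0.0208, -0.0003], 0.65)]
w5 bridge 2576 [ 522.9 -151. ] 63.9 67.8 3.9 z [0.0399 0.0412 0.0425]
w5 head/pin 1096 [ 522.1 -143. ] 24.9 88.3 3.8 z [0.0697 0.0736 0.0759]
w5 body 3083 [ 522.2 -138.6] 76.9 92.5 4.5 z [0.0287 0.0411 0.0424]
pin pts 431 pin z [0.0697 0.0713 0.0725] angles (array([-180., -175.,  -15.,  -10.,   -5.,   -0.,    5.,  160.,  165.,
        170.,  175.,  180.]), array([19,  7, 17, 74, 76, 47,  3,  1, 16, 66, 74, 31]))
head z [0.0735 0.0749 0.0759] rmax 0.04408536170239413
board top X [-0.1254 -0.1197 -0.1145] [-0.0671 -0.0085  0.0653]
```

View pics/w5.png

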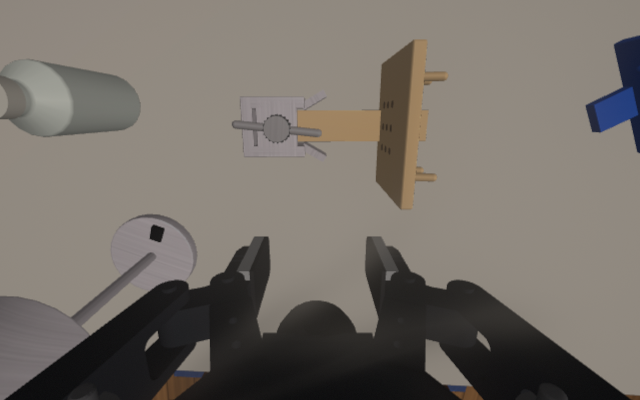

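Foot home at (310,125) with the board standing free. Now I'll push the pin with closed fingers on an arc, taking the screw torque from wrist force and moment about the axis.

```bash
cat > s.py <<'E'
from h import *
C=np.array([0.5222,-0.1428]); RZ=0.035; Z=0.0555
e=lambda t: np.array([np.cos(t),np.sin(t)])
def pose(th,d,z=Z): # th: arm angle pushed, d: tangential (CCW) offset of fingers
    p=C+RZ*e(th)+d*e(th+np.pi/2)
    return [*p,z],quat(th+1.5*np.pi)
def torque():
    F=np.array(ctrl.read_wrist_force());M=np.array(ctrl.read_ft_torque());r=np.array(ctrl.read_position())[:2]-C
    return M[2]+r[0]*F[1]-r[1]*F[0], F, M[2]
def turn(th,dth,d=0.02):
    p,q=pose(th+dth,d); ctrl.move_l(p,max(0.02,min(.06,abs(dth)*.04/.12)),q); return th+dth
E
python3 - <<'E'
from s import *
z=np.load("w5.npz");P=z["P"];r=P[...,:2]-C;rr=np.hypot(r[...,0],r[...,1])
m=(P[...,2]>.064)&(P[...,2]<.09)&(rr<.055)&(rr>.018)
w=np.linalg.svd(P[m][:,:2]-P[m][:,:2].mean(0),full_matrices=False)[2][0]
th=np.arctan2(w[1],w[0]); th=th if th<0 else th-np.pi
print("pin yaw",np.degrees(th),"centre",P[m][:,:2].mean(0))
ctrl.command_gripper(0.0,40)
p,q=pose(th,0.030,0.16); ctrl.goto(p,q); p,q=pose(th,0.030); ctrl.move_l(p,.12); ctrl.wait(.2)
t0,F,M=torque(); print(t0,F,M,ctrl.read_q()[5],ctrl.read_time())
d=.03
while d>.012:
    d-=.0015; p,q=pose(th,d); ctrl.move_l(p,.03); t,F,M=torque(); print(round(d,4),round(t-t0,3),np.round(F,1),round(M,3))
    if t-t0>.05: break
for i in range(3):
    th=turn(th,-.1,d); t,F,M=torque(); print(round(th,2),round(t-t0,3),np.round(F,1),round(M,3))
np.save("st.npy",[th,d,t0]); print(ctrl.read_time())
E
```

```text
pin yaw -91.99262194191103 centre [ 0.52209799 -0.14289457]
-0.027175284503179152 [ 0.03481164  0.37877035 -0.13752923] -0.03963417278567381 -1.9656392767470132 21.2167
0.0285 0.053 [ 0.5 -0.1  0.1] 0.01
-1.71 0.06 [ 0.5  0.  -0.2] 0.012
-1.81 0.041 [-0.3  1.   0.1] 0.008
-1.91 0.051 [ 0.1  1.5 -0.8] -0.005
22.3167
```

```bash
cat >> s.py <<'E'
def avg(k=5):
    v=[]
    for _ in range(k): v.append(np.r_[(lambda a:(a[0],*a[1],a[2]))(torque())]); ctrl.wait(.012)
    return np.mean(v,0)
E
python3 - <<'E'
from s import *
th,d,t0=np.load("st.npy"); log=[]
for i in range(14):
    th=turn(th,-.1,d); a=avg(); ft=a[1:3]@e(th+np.pi/2); log.append(a[0])
    print(round(th,2),round(a[0],3),"ftan",round(ft,1),"fz",round(a[3],1))
    if a[0]>.2: break
np.save("st.npy",[th,d,0]); print(ctrl.read_time()); shot("wrist","w6"); shot("side","s6")
E
```

```text
-2.01 0.061 ftan 0.8 fz -0.3
-2.11 0.036 ftan 0.7 fz -0.3
-2.21 0.024 ftan 0.6 fz 0.0
-2.31 0.054 ftan 0.9 fz -0.2
-2.41 0.038 ftan 0.8 fz -0.3
-2.51 0.042 ftan 0.8 fz -0.6
-2.61 0.037 ftan 0.9 fz -0.1
-2.71 0.039 ftan 0.9 fz -0.2
-2.81 0.011 ftan 0.2 fz -0.2
-2.91 0.052 ftan 0.5 fz 0.3
-3.01 0.038 ftan 1.1 fz 0.0
-3.11 0.052 ftan 1.1 fz 0.0
-3.21 0.047 ftan 1.0 fz 0.0
-3.31 0.021 ftan 1.0 fz 0.1
26.8667
```

View pics/w6.png

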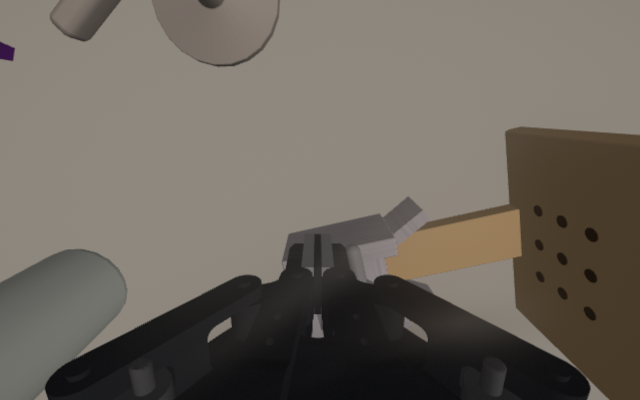

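The pin (353,260) lies against the fingers and follows them. Continuing with finer steps.

Run:
```python
from s import *
th,d,t0=np.load("st.npy")
for i in range(24):
    th=turn(th,-.06,d); t1=torque()[0]; a=avg(4)
    print(round(th,2),round(t1,3),round(a[0],3),"ftan",round(a[1:3]@e(th+np.pi/2),1),"fz",round(a[3],1))
    if a[0]>.12 : break
np.save("st.npy",[th,d,0]); print(ctrl.read_time(),ctrl.read_q()[5])
```

```text
-3.37 0.013 0.054 ftan 1.0 fz -0.4
-3.43 0.057 0.064 ftan 1.3 fz -0.4
-3.49 0.048 0.062 ftan 1.6 fz -0.5
-3.55 0.104 0.062 ftan 0.8 fz -0.3
-3.61 0.086 0.079 ftan 1.7 fz 0.1
-3.67 0.05 0.066 ftan 1.4 fz -0.1
-3.73 0.036 0.084 ftan 1.5 fz -0.3
-3.79 0.004 0.015 ftan 1.3 fz -0.0
-3.85 0.014 0.021 ftan 1.0 fz -0.1
-3.91 0.076 0.046 ftan 1.4 fz -0.4
-3.97 0.043 0.043 ftan 1.5 fz -0.3
-4.03 0.023 0.039 ftan 1.7 fz -0.4
-4.09 0.027 0.042 ftan 1.4 fz -0.5
-4.15 0.073 0.068 ftan 1.6 fz -0.4
-4.21 0.048 0.028 ftan 1.1 fz -0.5
-4.27 0.076 0.063 ftan 1.3 fz -0.4
-4.33 0.071 0.068 ftan 0.9 fz -1.0
-4.39 0.039 0.056 ftan 1.3 fz -0.4
-4.45 0.037 0.063 ftan 1.2 fz -0.2
-4.51 0.015 0.032 ftan 0.9 fz -0.1
-4.57 -0.001 0.021 ftan 1.2 fz -0.6
-4.63 -0.013 0.041 ftan 1.1 fz -0.6
-4.69 0.017 0.026 ftan 1.0 fz -0.3
-4.75 0.028 0.09 ftan 1.7 fz -0.4
34.5667 1.2568245631159236
```

Run:
```python
from s import *
th,d,t0=np.load("st.npy"); print(np.degrees(th)%360)
for c,s in(("wrist","w7"),("top","t7"),("side","s7")):
    im,P=shot(c,s); r=P[...,:2]-C;rr=np.hypot(r[...,0],r[...,1])
    m=(P[...,2]>.058)&(P[...,2]<.085)&(rr<.05)&(rr>.02)
    u=(r[...,0]*np.cos(th)+r[...,1]*np.sin(th)); m&=(u<0)
    if m.sum()>5: print(c,m.sum(),"pin top z",np.nanpercentile(P[m][:,2],[20,50,90]).round(4),"arm ang",np.degrees(np.arctan2(np.nanmedian(r[m][:,1]),np.nanmedian(r[m][:,0]))).round(1))
a=cv2.imread("pics/s7.png")[120:280,260:460]; cv2.imwrite("pics/s7c.png",cv2.resize(a,None,fx=4,fy=3.7,interpolation=cv2.INTER_CUBIC)[:592,:800])
```

```text
88.09863038701064
```

View pics/s7c.png

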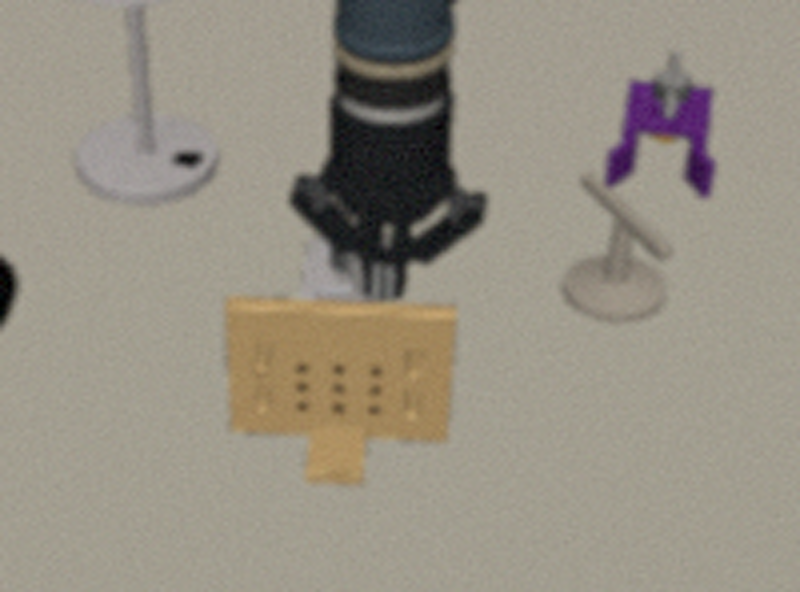

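The crop shows the fingers at (385,270) with the screw just left of them and the board undisturbed. The feel says the screw is still free, so I'll continue.

Run:
```python
from s import *
th,d,t0=np.load("st.npy")
for i in range(26):
    th=turn(th,-.05,d); a=avg(4)
    print(round(th,2),round(a[0],3),"ftan",round(a[1:3]@e(th+np.pi/2),1),"fz",round(a[3],1))
    if a[0]>.12 or a[1:3]@e(th+np.pi/2)>3.5: break
np.save("st.npy",[th,d,0]); print(ctrl.read_time(),ctrl.read_q()[5])
```

```text
-4.8 0.051 ftan 1.3 fz -0.1
-4.85 0.046 ftan 1.5 fz -0.1
-4.9 0.078 ftan 1.7 fz -0.6
-4.95 0.032 ftan 1.3 fz -0.0
-5.0 0.065 ftan 1.5 fz -0.4
-5.05 0.111 ftan 2.0 fz 0.0
-5.1 0.102 ftan 2.4 fz -0.6
-5.15 0.065 ftan 2.2 fz -0.3
-5.2 0.109 ftan 2.9 fz -0.3
-5.25 0.108 ftan 3.0 fz -0.9
-5.3 0.116 ftan 3.3 fz -0.7
-5.35 0.106 ftan 3.3 fz -0.8
-5.4 0.137 ftan 4.1 fz -0.3
38.6167 1.94116361855923
```

Steady rise from 1.4 to 4.1 N over about 0.38 rad, so it bears on the foot. One more small step, then back off and check.

Run:
```python
from s import *
th,d,t0=np.load("st.npy")
th=turn(th,-.06,d); a=avg(8); print(round(a[0],3),a[1:3]@e(th+np.pi/2))
p,q=pose(th,d+.012); ctrl.move_l(p,.05); st()
ctrl.move_l([p[0],p[1],.2],.15)
ctrl.goto([0.575,-0.10,0.23],quat(YC)); ctrl.wait(.3); st()
im,P=shot("wrist","w8"); tips("wrist","board_top")
from m import clamp; clamp("w8")
n=np.array([-uc[1],uc[0]]);X=(P[...,:2]-A)@uc; Y=(P[...,:2]-A)@n; Z=P[...,2]
r=P[...,:2]-C;rr=np.hypot(*np.moveaxis(r,-1,0)); m=(Z>.055)&(Z<.09)&(rr>.018)&(rr<.05)
w=np.linalg.svd(P[m][:,:2]-P[m][:,:2].mean(0),full_matrices=False)[2][0]
print("pin yaw",np.degrees(np.arctan2(w[1],w[0])),"mod180; fingers arm",np.degrees(th)%180,"pin top",np.median(Z[m]))
b=(im[...,2].astype(int)-im[...,0]>35)&(Z>.108)&(Z<.125);print("board top X",np.percentile(X[b],[2,50,98]).round(4),np.percentile(Y[b],[2,50,98]).round(4))
```

```text
0.15 4.155367578207952
[ 0.517  -0.0901  0.0564] [ 0.8 -0.4  0.1] [0.03 0.02 0.03] -0.0 0.0 39.3583
[ 0.575 -0.1    0.23 ] [-0.1 -0.7 -0.7] [ 0.02 -0.02 -0.03] 0.0001 0.0 42.8167
wrist board_top [([0.5177, -0.0212, 0.116], 0.93), ([0.5192, -0.117, 0.0002], 0.27)]
w8 bridge 2453 [ 522.4 -151.1] 63.0 67.8 4.2 z [0.0399 0.0412 0.0425]
w8 head/pin 873 [ 522.5 -142.2] 84.6 25.5 82.7 z [0.0645 0.0678 0.0695]
w8 body 2925 [ 521.4 -139.2] 77.1 92.5 3.4 z [0.0287 0.041  0.0424]
pin yaw 68.7319229939903 mod180; fingers arm 47.41862693272236 pin top 0.06478028109756132
board top X [-0.1255 -0.1198 -0.1146] [-0.0668 -0.0078  0.0653]
```

View pics/w8.png

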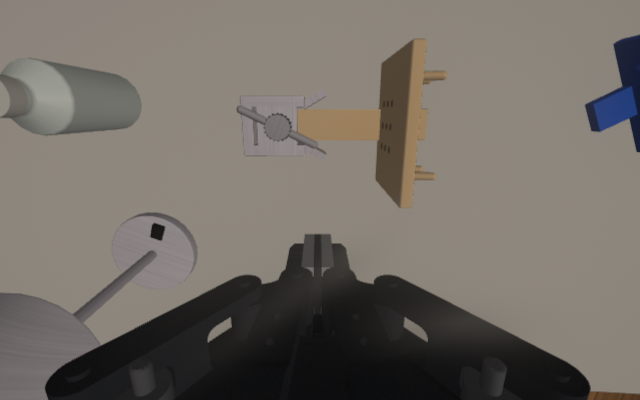

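The pin has turned about 3.5 rad and dropped 6.5 mm. The board is still home at -119.8 mm and upright, and nothing else has moved. Handing in.

```bash
python3 -c "
from rig import ctrl
print(ctrl.hand_in(),ctrl.read_time())"
```

```text
the job is handed in; nothing more can be done
the job is handed in; nothing more can be done
```

The job is handed in: the birch pegboard's foot is home against the stop, released and upright. The thumbscrew is turned until it bears on the foot, by my estimate at about 15–35 N; that grip couldn't be measured directly, and no verdict came back.

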